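# Open the drawer safe by its combination dial

### The job

Open the small green drawer safe: turn its dial right to 20 degrees (the second mark right of the red zero), pause there, turn it left to the second mark left of the red zero, pause there, then turn it right again until you feel it come up against the stop. Press on gently against the spring, without forcing the dial, until the drawer springs out a little. Then pull the drawer fully open by its handle, leave it so, and disturb nothing else on the table.

Things in the scene. Friction and masses are not known exactly. Their poses are not given: they have to be found in the camera images.
- safe: Small green steel drawer safe, 120 (x) x 150 (y) x 68 mm, fixed; origin under its centre, -x is its front (drawer side). On its top, about its centre axis: a fixed aluminium scale ring, 108 mm wide, top at 78 mm, black marks every 10 degrees, longer every 30; then the dial, a dark disc 74 mm wide with a white pointer line, top at 87.5 mm, carrying a black grip bar.
- zero_mark (a point): Middle of the thick red zero mark on the scale ring, at its far side: 45 mm behind (+x of the safe) the dial axis, 78 mm above the table.
- knob_grip (a point): Where to grip the dial: on its axis, 117 mm above the table, 8 mm below the top of the black grip bar (44 long x 14 wide x 32 mm high, underside 93 mm above the table). Its x axis lies along the bar and points to the red mark when joints dial_disc and grip_bar are 0.
- dial_disc (a joint): Angle of the disc and its white pointer, rad: 0 at the red mark, positive = right (clockwise from above), 0.1745 a mark. Second mark right +0.349, second left -0.349. Stays where it is left (friction 0.04 N m). To the right it meets a hidden firm stop, somewhere between about +0.6 and +1.2, different each time; its left end is -0.9.
- grip_bar (a joint): Twist of the bar against the disc, rad, positive = right; the bar drives the disc through a torsion spring, 1.6 N m/rad. About 0.02 while turning freely, 0 when let go; grows when the stop holds the disc. It draws the bolt: the drawer springs out at about 0.14 (0.22 N m); beyond 0.27 (0.43 N m) the lock is forced. The bar's whole turn is dial_disc + grip_bar.
- drawer (a joint): How far the drawer is out, m: about 0.001 when shut and bolted, springs out by itself to 0.02 to 0.035 when the bolt is drawn, fully open at its end stop at 0.055. It runs towards the safe's front (-x), needs about 1 N, and stays where it is left.
- drawer_handle (a point): Middle of the drawer's steel bar handle, which runs along the safe's y, 75 mm long, about 10 mm thick, 35 mm in front of the drawer's face, 46 mm above the table (22 mm below the safe's top). Axes like the safe's.
- mug: White mug with a handle, 83 x 115 x 86 mm, loose, a bystander; origin under its centre.
- water_jar: Clear water jar, 64 mm wide, 80 mm high, loose, a bystander; origin under its centre.
- glue_bottle: White glue bottle with a red cap, 29 mm wide, 82 mm high, loose, a bystander; origin under its centre.
- masking_tape: Roll of beige masking tape, 96 mm wide, 36 mm high, lying flat, loose, a bystander; origin under its centre.
- ring_light_swivel (a joint): Swivel of the black desk lamp, rad; not part of the job. The lamp is clamped at the table's left edge, 0.52 m ahead of the robot and 0.24 m to its left; its thin arm rises from there, leaning towards the back of the table, to about 0.75 m: draw the arm in when swinging past it from the left.
Not all that is in view belongs to the job. Of the things shaped like the safe, the green one is meant.

How it is judged:
On the way, in this order (a step that is already met when the one before it is completed fails the run):
1. the dial rests at the second mark right of zero (within 5 degrees), drawer shut (value of joint dial_disc between 0.262 and 0.436 rad and velocity of joint dial_disc between -0.08 and 0.08 rad/s and value of joint drawer below 0.005 m), for 0.3 s.
2. the dial rests at the second mark left of zero (within 5 degrees), drawer shut (value of joint dial_disc between -0.436 and -0.262 rad and velocity of joint dial_disc between -0.08 and 0.08 rad/s and value of joint drawer below 0.005 m), for 0.3 s.
3. the dial is turned right against its stop and the drawer has sprung out (value of joint dial_disc above 0.5 rad and value of joint drawer above 0.012 m), for 0.1 s.
At the end, for the whole second after the job is handed in: The drawer stands fully open (at least 47 of its 55 mm) and at rest, and the dial's grip bar is let go, with no twist left in its spring (within 0.05 rad) (value of joint drawer above 0.047 m and velocity of joint drawer between -0.01 and 0.01 m/s and value of joint grip_bar between -0.05 and 0.05 rad); the robot touches nothing.
It fails at once if the dial is forced: the grip bar is twisted more than 0.27 rad against the disc, either way (value of joint grip_bar above 0.27 rad or value of joint grip_bar below -0.27 rad).
It fails at once if a bystander (mug, water jar, glue bottle, masking tape) is moved by more than 20 mm (distance of any of mug, water_jar, glue_bottle, masking_tape from where it was at the start of the episode above 0.02 m).
It also fails if it takes over 72 s, if anything falls off the work surface, if the arm or the gripper's body presses on something with over 40 N, if the wrist force passes 120 N, or if a joint passes its speed limit or range.

### The arm

A 6-joint arm with a two-finger parallel gripper is mounted at the origin on a cart in front of the work surface, level with it; the furniture and walls round the work are solid. World frame = base frame: x ahead of the robot, y to its left, z up, the work surface at z = 0. Lengths are in m, angles in rad, forces in N, time in s.
With the tool pointing down it reaches from about 0.375 to 0.9 m from the base axis. Payload 3.1 kg.
Tool frame: the origin (TCP) lies between the finger pads; the fingertips stand tips_ahead ahead of it and the grasp point (between the pads) is the TCP (tips_ahead is the distance from the TCP to the fingertips, in m); z points along the fingers, y is the line along which they close (so a half turn about z gives the same grasp; the last joint's range is limited). The gripper opens to 85 mm and grips with 20 to 120 N. Pads are 22 mm wide; open, the fingers measure 114 mm over their backs; the gripper's body (76 mm by 85 mm) begins 54 mm behind the grasp point. The pads swing forward as they close: fully open they stand 13 mm farther back than shut.
Start: joints at [-1.411, 0.527, 1.433, -0, 1.181, -0.178], TCP at [0.208, -0.589, 0.25] pointing down, gripper open.
Joint ranges: [-3.08, 3.08], [-0.75, 2.2], [0.22, 2.44], [-1.43, 4.57], [0, 2.65], [-2.85, 2.85]. Speed limits (rad/s): [2.79, 2.79, 3.14, 3.14, 3.14, 3.14].

### API

Orientations are given as a 3x3 rotation matrix whose columns are the frame's x, y, z axes.
In Python, from cell import * gives the robot as it stands.
- The arm moves only by the shell command python3 -m jog 'ROWS' [OPENING]. ROWS is JSON, a list of rows, each an object with "translation": the shift along the tool's x, y, z each as a share of 50 cm, from -1 to 1, a list of three; "rot": the turn, a rotation vector about the tool's x, y, z each as a share of pi/2 rad, from -1 to 1, a list of three. A call has 1 to 5 rows; each row shifts and turns the commanded pose from where the row before left it, along the tool's axes as they then stand; what a row does not reach is not made up. A row lasts 1/10 s, in which the tool goes at most 50 mm and 8.59 degrees, less where a joint would pass 70% of its speed; a pose out of reach is approached as far as the arm can. A call with a number of a shift or a turn outside -1 to 1 is refused whole. A call with a gripper value outside its range is refused whole. OPENING is the opening, from 0 (shut) to 1 (fully open), set as the call begins (- or left out, the last holds). The fingers move at their own pace and stop on an object; the grip force is fixed at half the most. Time passes only in rows, so rows that do not move let the fingers close. It gives the time, the measured TCP pose, the force, the opening and the grip force at its end, in the units of the state.
- sense(): the state, without advancing time (a new reading comes with each control period).
- get_image(name): name is "scene" or "top" or "wrist"; returns a dict with "image" (384x512x3 uint8, red, green, blue), "intrinsics" (3x3 intrinsics, pixels), "k1" (the pictures are not rectified: a ray, as slopes to the right and down, at radius r is drawn at 1 + k1 r^2 times it, then the intrinsics apply), "rvec" (rotation vector, rad) and "tvec" (3), from world to camera coordinates, as OpenCV has them; the wrist camera has in their place "hand_eye" (4x4, takes a point from camera to tool coordinates, whose origin is the TCP and whose axes are the flange's). Camera axes: x right, y down, z forward; pixel columns grow to the right and rows downward; lengths in m; the calibration is good to about 2 mm. A picture is of the moment at which its call begins: read the wrist's pose just before it. There is no depth.
- sign_off(): hands the job in; it is judged then, once.
The state is a dict: "time_s": time; "joints": joint angles; "joint_vel": joint speeds; "effort": joint torques, N m; "tcp_pos": TCP position; "tool_rot": TCP orientation; "force": force on the tool from outside, world axes, zero at the start; "wrist_torque": the same for the moment, N m; "finger_gap": opening from 0.0 (shut) to 1.0 (fully open); "gripper_force": force on a finger pad.
Only numpy, scipy, OpenCV 4.12 (cv2) and the standard library are available. Lean on these libraries where they do the work, as an engineer would, in place of code of your own. Each camera call takes 0.05 s, during which the arm holds its last target. There are 200 camera calls.

## Working session

There is one attempt and no reset: what is moved stays moved. The work goes in short steps, Python scripts to look and compute and a shell command to move; the robot and the scene stay as the last step left them, time stands still between calls to the robot, and variables do not carry over. Pictures are saved under pics/ and viewed, at most 12 in all, crops included, and the job is handed in when it is done.

```bash
ls; mkdir -p pics; python3 - <<'E'
from cell import *
import cv2,numpy as np
a=get_image("scene");b=get_image("top")
for n,i in(("scene",a),("top",b)):
    cv2.imwrite(f"pics/{n}0.png",cv2.cvtColor(i["image"],cv2.COLOR_RGB2BGR))
    print(n,i["intrinsics"],i["k1"],i["rvec"],i["tvec"])
s=sense();print(s)
E
```

```text
pics
scene [[493.66016249   0.         255.90576435]
 [  0.         493.66016249 193.63105753]
 [  0.           0.           1.        ]] -0.026793042809181912 [ 0.8827006  -2.56927111  1.01051055] [0.28307438 0.44028615 1.34370006]
top [[469.91054015   0.         251.0517126 ]
 [  0.         469.91054015 184.43523843]
 [  0.           0.           1.        ]] 0.05043986973432736 [ 2.10373173 -2.03762093  0.29709886] [-0.27725324  0.55901683  1.84855457]
{'time_s': 0.1, 'joints': array([-1.41051999e+00,  5.28353922e-01,  1.43378001e+00, -1.59134231e-05,
        1.18141536e+00, -1.78495202e-01]), 'joint_vel': array([ 0.00105944, -0.00285311, -0.0030025 , -0.00067412, -0.00055575,
       -0.00039323]), 'effort': array([-6.91422210e-04, -4.43306136e+01, -1.78585392e+01, -2.62097446e-04,
        3.84285333e-03, -1.15643751e-06]), 'tcp_pos': array([ 0.20763263, -0.58885237,  0.24944143]), 'tool_rot': array([[ 9.43161672e-01,  3.32334098e-01, -3.26795367e-04],
       [ 3.32334092e-01, -9.43159758e-01,  1.92921079e-03],
       [ 3.32922289e-04, -1.92816292e-03, -9.99998086e-01]]), 'force': array([-0.59007349, -0.57436344,  0.16383787]), 'wrist_torque': array([ 0.03371816,  0.01573249, -0.01048953]), 'gripper_force': 0.0, 'finger_gap': 0.9980487749761038}
```

View pics/scene0.png

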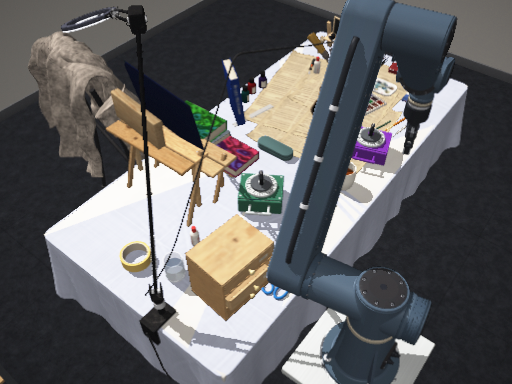

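View pics/top0.png

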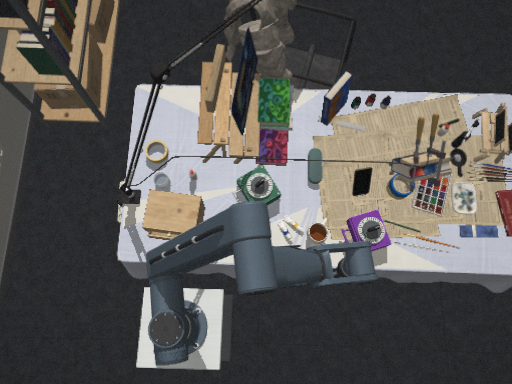

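The top view shows the green safe at (259,187). The purple lookalike is at (370,230), and the mug is next to it at (318,232). In the scene view the green safe is at (261,190) and the purple one at (372,143). I choose the green one and will check it in a close crop.

```bash
cat > h.py <<'E'
from cell import *
import cv2,numpy as np
from scipy.spatial.transform import Rotation as Ro
def pose(i,s=None):
    if "rvec" in i:
        R=cv2.Rodrigues(np.array(i["rvec"],float))[0]; return R.T,-R.T@np.array(i["tvec"],float)
    T=np.array(i["hand_eye"]);return s["tool_rot"]@T[:3,:3],s["tool_rot"]@T[:3,3]+s["tcp_pos"]
def ray(i,uv,s=None):
    K=np.array(i["intrinsics"]);d=np.array([(uv[0]-K[0,2])/K[0,0],(uv[1]-K[1,2])/K[1,1]])
    u=d.copy()
    for _ in range(8):u=d/(1+i["k1"]*(u@u))
    R,c=pose(i,s);v=R@np.array([u[0],u[1],1]);return c,v/np.linalg.norm(v)
def onz(i,uv,z,s=None):
    c,v=ray(i,uv,s);return c+v*(z-c[2])/v[2]
def tri(r1,r2):
    A=np.zeros((3,3));b=np.zeros(3)
    for c,v in(r1,r2):
        P=np.eye(3)-np.outer(v,v);A+=P;b+=P@c
    p=np.linalg.solve(A,b);return p,[np.linalg.norm((np.eye(3)-np.outer(v,v))@(p-c)) for c,v in(r1,r2)]
def proj(i,p,s=None):
    R,c=pose(i,s);q=R.T@(np.array(p)-c);x=q[:2]/q[2];x=x*(1+i["k1"]*(x@x));K=np.array(i["intrinsics"]);return x*[K[0,0],K[1,1]]+K[:2,2]
def red(img):
    h=cv2.cvtColor(img,cv2.COLOR_RGB2HSV);return ((h[...,0]<8)|(h[...,0]>172))&(h[...,1]>120)&(h[...,2]>80)
def save(n,img):cv2.imwrite(f"pics/{n}.png",cv2.cvtColor(img,cv2.COLOR_RGB2BGR))
E
python3 - <<'E'
from h import *
a=get_image("scene");b=get_image("top")
ca=a["image"][160:225,225:295];cb=b["image"][155:220,225:295]
save("crop1",np.hstack([cv2.resize(x,(400,371),interpolation=cv2.INTER_CUBIC) for x in(ca,cb)]))
for i,(x0,y0,x1,y1) in((a,(235,165,290,215)),(b,(230,160,290,215))):
    m=red(i["image"])[y0:y1,x0:x1]
    print(np.argwhere(m)[:,::-1].tolist() and (np.argwhere(m)[:,::-1]+[x0,y0]).tolist())
print(onz(b,(260,185),.08),onz(a,(262,184),.08))
E
```

```text
[]
[[269, 160], [270, 160], [271, 160], [273, 160], [274, 160], [275, 160], [281, 160], [282, 160], [283, 160], [284, 160], [285, 160], [286, 160], [270, 161], [271, 161], [273, 161], [274, 161], [275, 161], [276, 161], [280, 161], [281, 161], [282, 161], [283, 161], [284, 161], [285, 161], [281, 162], [282, 162], [283, 162], [284, 162], [285, 162]]
[ 0.5665136  -0.29605757  0.08      ] [ 0.55954471 -0.29032211  0.08      ]
```

View pics/crop1.png

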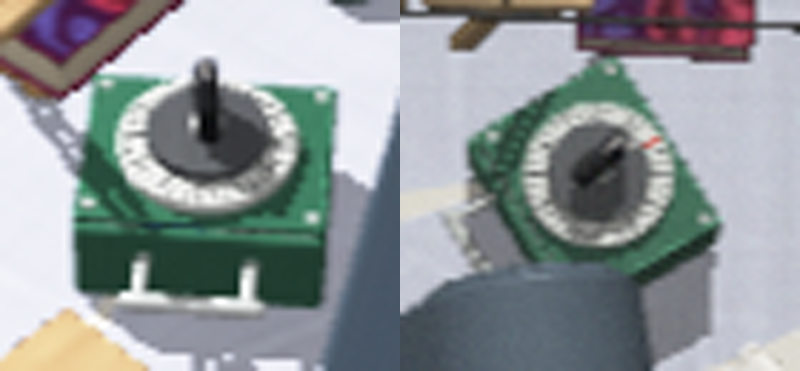

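The crop confirms it: green box, red zero at about top-view pixel (269,180), dial axis at (260,185), handle on the left-front side. The yaw of its +x is about -57°. I'll move above it.

```bash
R='{"translation":[0.087,-0.0315,-0.014],"rot":[0,0,0]}'; true
python3 -m jog '[{"translation":[0.087,-0.0315,-0.014],"rot":[0,0,0]},{"translation":[0.087,-0.0315,-0.014],"rot":[0,0,0]},{"translation":[0.087,-0.0315,-0.014],"rot":[0,0,0]},{"translation":[0.087,-0.0315,-0.014],"rot":[0,0,0]},{"translation":[0.087,-0.0315,-0.014],"rot":[0,0,0]}]'
python3 -m jog '[{"translation":[0.087,-0.0315,-0.014],"rot":[0,0,0]},{"translation":[0.087,-0.0315,-0.014],"rot":[0,0,0]},{"translation":[0.087,-0.0315,-0.014],"rot":[0,0,0]},{"translation":[0.05,-0.0315,0],"rot":[0,0,0]},{"translation":[0,0,0],"rot":[0,0,0]}]'
python3 - <<'E'
from h import *
s=sense();w=get_image("wrist");print(s["tcp_pos"],s["joints"],w["hand_eye"],w["intrinsics"])
save("w1",w["image"])
E
```

```text
time_s: 0.7
tcp_pos: [0.3878, -0.4415, 0.2854]
tool_rot: [[0.943, 0.332, -0.0], [0.332, -0.943, 0.0], [0.0, -0.0, -1.0]]
force: [1.4, -1.3, 0.6]
finger_gap: 0.997
gripper_force: 0.0
time_s: 1.2
tcp_pos: [0.5148, -0.3282, 0.3063]
tool_rot: [[0.941, 0.337, 0.001], [0.337, -0.941, 0.001], [0.001, -0.001, -1.0]]
force: [-0.6, -0.1, -0.8]
finger_gap: 1.004
gripper_force: 0.0
[ 0.51476004 -0.32817249  0.30634219] [-0.75107715  0.45103831  1.40396826  0.00152609  1.28688336  0.47504865] [[ 1.33802696e-03 -9.60881745e-01 -2.76955740e-01  6.99876699e-02]
 [ 9.99998567e-01  1.57296141e-03 -6.26110370e-04 -7.80799755e-05]
 [ 1.03725872e-03 -2.76954505e-01  9.60882473e-01 -1.23785937e-01]
 [ 0.00000000e+00  0.00000000e+00  0.00000000e+00  1.00000000e+00]] [[299.1840092    0.         254.79778054]
 [  0.         299.1840092  192.60042939]
 [  0.           0.           1.        ]]
```

View pics/w1.png

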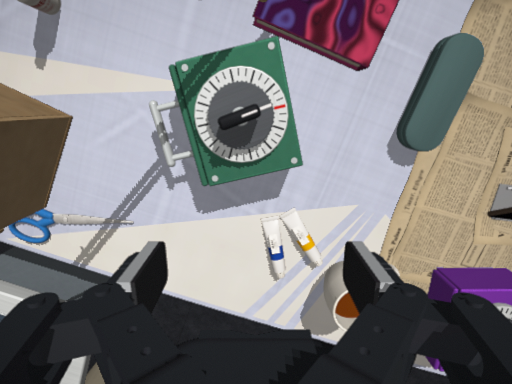

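```bash
cat > m.py <<'E'
from h import *
def measure(s,w,z=.078,verbose=1):
    im=w["image"];hsv=cv2.cvtColor(im,cv2.COLOR_RGB2HSV)
    g=((hsv[...,0]>65)&(hsv[...,0]<90)&(hsv[...,1]>110)&(hsv[...,2]>30)).astype(np.uint8)
    g=cv2.morphologyEx(g,cv2.MORPH_OPEN,np.ones((3,3)))
    n,l,st,ce=cv2.connectedComponentsWithStats(g);k=1+np.argmax(st[1:,4])
    hull=cv2.convexHull(np.argwhere(l==k)[:,::-1].astype(np.int32))
    safe=cv2.fillConvexPoly(np.zeros_like(g),hull,1)
    ring=(safe>0)&(hsv[...,1]<60)&(hsv[...,2]>130)
    ring=cv2.morphologyEx(ring.astype(np.uint8),cv2.MORPH_CLOSE,np.ones((5,5)))
    n,l,st,_=cv2.connectedComponentsWithStats(ring);k=1+np.argmax(st[1:,4]);ring=l==k
    hu=cv2.convexHull(np.argwhere(ring)[:,::-1].astype(np.int32))[:,0]
    P=np.array([onz(w,p,z,s)[:2] for p in hu],np.float32)
    (cx,cy),(a,b),_=cv2.fitEllipse(P)
    r=red(im)&(cv2.fillConvexPoly(np.zeros_like(g),hu.reshape(-1,1,2),1)>0)
    ru=np.argwhere(r)[:,::-1].mean(0);R=onz(w,ru,z,s)
    yaw=np.arctan2(R[1]-cy,R[0]-cx)
    if verbose:print("centre",cx,cy,"diam",a,b,"red",R,ru,r.sum(),"r",np.hypot(R[0]-cx,R[1]-cy),"yaw",np.degrees(yaw))
    return np.array([cx,cy]),yaw,ru,proj(w,[cx,cy,z],s)
def bar(s,w,c,zt=.125):
    im=w["image"];u=proj(w,[*c,.105],s)
    v=im.max(2);m=(v<45).astype(np.uint8)
    yy,xx=np.indices(m.shape);px=np.linalg.norm(proj(w,[c[0]+.036,c[1],.1],s)-u)
    m&=((xx-u[0])**2+(yy-u[1])**2<px**2).astype(np.uint8)
    n,l,st,_=cv2.connectedComponentsWithStats(m);k=1+np.argmax(st[1:,4])
    q=np.argwhere(l==k)[:,::-1].astype(np.float32)
    rr=cv2.minAreaRect(q);bp=cv2.boxPoints(rr)
    e=bp[1]-bp[0] if np.linalg.norm(bp[1]-bp[0])>np.linalg.norm(bp[2]-bp[1]) else bp[2]-bp[1]
    p=np.array(rr[0]);A=onz(w,p-e/2,zt,s);B=onz(w,p+e/2,zt,s)
    print("bar px",rr,"ctr",onz(w,p,zt,s),"yaw",np.degrees(np.arctan2(*(B-A)[[1,0]])),"len",np.linalg.norm(B-A))
E
python3 - <<'E'
from m import *
s=sense();w=get_image("wrist")
c,yaw,ru,cu=measure(s,w);bar(s,w,c)
b=get_image("top")
# heights: red mark in top view vs wrist
m=red(b["image"]);h=b["image"].astype(int)
sub=h[172:190,258:280];d=sub[...,0]-sub[...,1:].max(2);print(d.max());yx=np.argwhere(d>40)
t=(yx*d[d>40][:,None]).sum(0)/d[d>40].sum();t=np.array([258+t[1],172+t[0]]);print(t,tri(ray(w,ru,s),ray(b,t)))
E
```

```text
centre 0.5665664672851562 -0.2919311225414276 diam 0.10695266723632812 0.10783383250236511 red [ 0.59039502 -0.32980939  0.078     ] [278.         104.21428571] 28 r 0.04475001045629327 yaw -57.82671926713992
bar px ((237.2950439453125, 114.64952087402344), (13.70582103729248, 42.719444274902344), 69.14553833007812) ctr [ 0.56603629 -0.2923368   0.125     ] yaw -50.1249463464818 len 0.04231305099193175
3
[nan nan] (array([nan, nan, nan]), [np.float64(nan), np.float64(nan)])<stdin>:8: RuntimeWarning: invalid value encountered in divide
```

```bash

python3 -m jog '[{"translation":[0.061,-0.016,0.05],"rot":[0,0,0]},{"translation":[0.061,-0.016,0.05],"rot":[0,0,0]},{"translation":[0,0,0],"rot":[0,0,-0.0943]},{"translation":[0,0,0],"rot":[0,0,-0.0943]},{"translation":[0,0,0],"rot":[0,0,-0.0943]}]' >/dev/null
python3 -m jog '[{"translation":[0,0,0],"rot":[0,0,-0.0943]},{"translation":[0,0,0],"rot":[0,0,-0.0943]},{"translation":[0,0,0],"rot":[0,0,-0.0943]},{"translation":[0,0,0],"rot":[0,0,-0.0943]},{"translation":[0,0,0],"rot":[0,0,-0.0943]}]' >/dev/null
python3 -m jog '[{"translation":[0,0,0],"rot":[0,0,-0.0943]},{"translation":[0,0,0],"rot":[0,0,-0.0943]},{"translation":[0,0,0],"rot":[0,0,-0.0943]},{"translation":[0,0,0],"rot":[0,0,-0.0943]},{"translation":[0,0,0],"rot":[0,0,-0.0943]}]' 0.6
python3 -m jog '[{"translation":[0,0,0],"rot":[0,0,0]},{"translation":[0,0,0],"rot":[0,0,0]},{"translation":[0,0,0],"rot":[0,0,0]}]'
python3 - <<'E'
from m import *
s=sense();w=get_image("wrist");save("w2",w["image"])
print(s["joints"],np.degrees(np.arctan2(s["tool_rot"][1,0],s["tool_rot"][0,0])))
c,yaw,ru,cu=measure(s,w);bar(s,w,c)
E
```

```text
time_s: 2.85
tcp_pos: [0.5634, -0.2983, 0.256]
tool_rot: [[-0.642, 0.767, -0.001], [0.767, 0.642, -0.0], [0.0, -0.001, -1.0]]
force: [-0.8, -0.9, 0.1]
finger_gap: 0.6
gripper_force: 0.0
time_s: 3.15
tcp_pos: [0.5642, -0.2971, 0.2562]
tool_rot: [[-0.637, 0.771, -0.0], [0.771, 0.637, 0.0], [0.0, -0.0, -1.0]]
force: [-0.5, 0.1, -0.2]
finger_gap: 0.598
gripper_force: 0.0
[-6.59666267e-01  5.38824288e-01  1.39256145e+00 -9.72021594e-05
  1.21038168e+00 -1.35002830e+00] 129.5567945064415
centre 0.5662811398506165 -0.2917969524860382 diam 0.10728510469198227 0.1077728122472763 red [ 0.59122945 -0.33074798  0.078     ] [254.29166667 216.625     ] 24 r 0.04625581879216321 yaw -57.36025744049202
bar px ((260.0, 182.5), (51.0, 14.0), 90.0) ctr [ 0.56349308 -0.28928235  0.125     ] yaw -50.093470025031074 len 0.04620958120948519
```

View pics/w2.png

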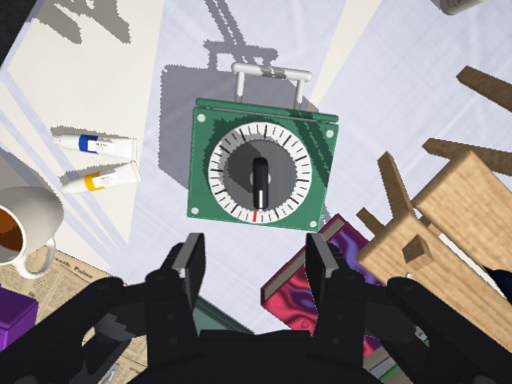

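The bar stands vertical in the image at (260,182), the red mark is at (254,217) and the handle at (272,72). Ring centre and red mark agree to about 1 mm from two wrist positions, so the 78 mm height holds. The dial now sits at about -7.5°. Next I'll descend onto the bar.

```bash
python3 -c "
from cell import *
print(tips_ahead)"
python3 -m jog '[{"translation":[0.0052,0.01,0.08],"rot":[0,0,0]},{"translation":[0,0,0.08],"rot":[0,0,0]},{"translation":[0,0,0.06],"rot":[0,0,0]},{"translation":[0,0,0.04],"rot":[0,0,0]},{"translation":[0,0,0],"rot":[0,0,0]}]'
python3 -m jog '[{"translation":[0,0,0.0],"rot":[0,0,0]},{"translation":[0,0,0],"rot":[0,0,0]}]'
```

```text
0.019
time_s: 3.7
tcp_pos: [0.5649, -0.2899, 0.1229]
tool_rot: [[-0.639, 0.77, -0.006], [0.77, 0.639, 0.004], [0.007, -0.002, -1.0]]
force: [0.1, 0.6, 0.2]
finger_gap: 0.599
gripper_force: 0.0
time_s: 3.9
tcp_pos: [0.5678, -0.292, 0.1279]
tool_rot: [[-0.639, 0.769, 0.003], [0.769, 0.639, -0.002], [-0.003, 0.001, -1.0]]
force: [0.4, 0.6, 0.1]
finger_gap: 0.6
gripper_force: 0.0
```

```bash

python3 -m jog '[{"translation":[0.0016,-0.001,0.02],"rot":[0,0,0]},{"translation":[0,0,0],"rot":[0,0,0]},{"translation":[0,0,0],"rot":[0,0,0]},{"translation":[0,0,0],"rot":[0,0,0]}]'
python3 -m jog '[{"translation":[0,0,0.0],"rot":[0,0,0]},{"translation":[0,0,0],"rot":[0,0,0]},{"translation":[0,0,0],"rot":[0,0,0]},{"translation":[0,0,0],"rot":[0,0,0]},{"translation":[0,0,0],"rot":[0,0,0]}]' 0
python3 -m jog '[{"translation":[0,0,0.0],"rot":[0,0,0]},{"translation":[0,0,0],"rot":[0,0,0]},{"translation":[0,0,0],"rot":[0,0,0]},{"translation":[0,0,0],"rot":[0,0,0]},{"translation":[0,0,0],"rot":[0,0,0]}]'
python3 -c "
from h import *
s=sense();print(np.degrees(np.arctan2(s['tool_rot'][1,0],s['tool_rot'][0,0])),s['wrist_torque'])"
```

```text
time_s: 4.3
tcp_pos: [0.566, -0.291, 0.1166]
tool_rot: [[-0.639, 0.769, 0.0], [0.769, 0.639, -0.0], [-0.0, 0.0, -1.0]]
force: [0.4, 0.0, 0.4]
finger_gap: 0.601
gripper_force: 0.0
time_s: 4.8
tcp_pos: [0.5657, -0.2912, 0.1166]
tool_rot: [[-0.639, 0.769, -0.0], [0.769, 0.639, -0.0], [-0.0, -0.0, -1.0]]
force: [-2.0, -0.6, 3.0]
finger_gap: 0.153
gripper_force: 60.3
time_s: 5.3
tcp_pos: [0.5658, -0.2912, 0.1166]
tool_rot: [[-0.639, 0.769, -0.0], [0.769, 0.639, -0.0], [-0.0, -0.0, -1.0]]
force: [-3.6, -0.8, 4.7]
finger_gap: 0.153
gripper_force: 60.7
129.7492220995147 [-0.20863424  0.50121622 -0.0325837 ]
```

```bash

python3 -m jog '[{"translation":[0,0,0],"rot":[0,0,0.04]},{"translation":[0,0,0],"rot":[0,0,0.04]},{"translation":[0,0,0],"rot":[0,0,0.04]},{"translation":[0,0,0],"rot":[0,0,0.04]}]' >/dev/null
python3 -m jog '[{"translation":[0,0,0],"rot":[0,0,0.04]},{"translation":[0,0,0],"rot":[0,0,0.04]},{"translation":[0,0,0],"rot":[0,0,0.04]},{"translation":[0,0,0],"rot":[0,0,0.035]},{"translation":[0,0,0],"rot":[0,0,0]}]' >/dev/null
python3 -m jog '[{"translation":[0,0,0],"rot":[0,0,0]},{"translation":[0,0,0],"rot":[0,0,0]}]'
python3 - <<'E'
from m import *
s=sense();w=get_image("wrist");save("w3",cv2.resize(w["image"][100:330,130:390],None,fx=2.2,fy=2.2,interpolation=cv2.INTER_CUBIC))
print(np.degrees(np.arctan2(s['tool_rot'][1,0],s['tool_rot'][0,0])),s['wrist_torque'])
print("zero px",proj(w,[.5664+.045*np.cos(np.radians(-57.6)),-.2919+.045*np.sin(np.radians(-57.6)),.078],s)," axis",proj(w,[.5664,-.2919,.0875],s))
E
```

```text
time_s: 6.4
tcp_pos: [0.5663, -0.2909, 0.1166]
tool_rot: [[-0.199, 0.98, 0.001], [0.98, 0.199, -0.0], [-0.0, 0.001, -1.0]]
force: [-2.0, -0.5, 5.2]
finger_gap: 0.154
gripper_force: 60.7
101.45299081187743 [-0.04542708  0.23256114 -0.03766645]
zero px [280.49129138 294.53043347]  axis [255.05835204 239.8827389 ]
```

View pics/w3.png

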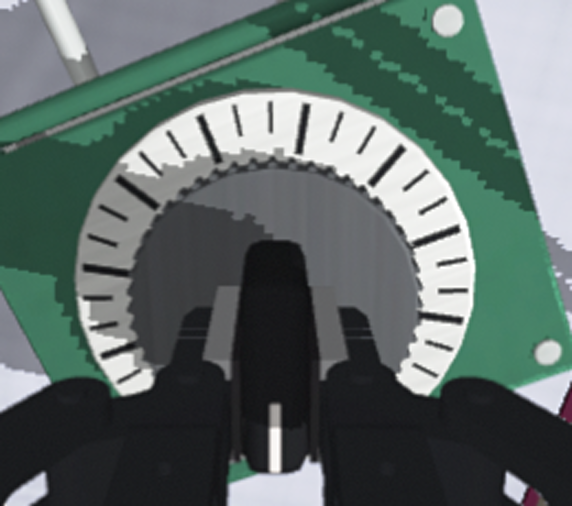

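The crop shows the bar end (275,470) vertical and the long 180° mark at (210,138), 20° off the bar's tail line, so the dial is at +20°. I'll pause, then turn left.

```bash

python3 -m jog '[{"translation":[0,0,0],"rot":[0,0,0]},{"translation":[0,0,0],"rot":[0,0,0]},{"translation":[0,0,0],"rot":[0,0,0]},{"translation":[0,0,0],"rot":[0,0,0]},{"translation":[0,0,0],"rot":[0,0,0]}]' >/dev/null
python3 -m jog '[{"translation":[0,0,0],"rot":[0,0,-0.039]},{"translation":[0,0,0],"rot":[0,0,-0.039]},{"translation":[0,0,0],"rot":[0,0,-0.039]},{"translation":[0,0,0],"rot":[0,0,-0.039]},{"translation":[0,0,0],"rot":[0,0,-0.039]}]' >/dev/null
python3 -m jog '[{"translation":[0,0,0],"rot":[0,0,-0.039]},{"translation":[0,0,0],"rot":[0,0,-0.039]},{"translation":[0,0,0],"rot":[0,0,-0.039]},{"translation":[0,0,0],"rot":[0,0,-0.039]},{"translation":[0,0,0],"rot":[0,0,-0.039]}]' >/dev/null
python3 -m jog '[{"translation":[0,0,0],"rot":[0,0,-0.039]},{"translation":[0,0,0],"rot":[0,0,-0.039]},{"translation":[0,0,0],"rot":[0,0,0]},{"translation":[0,0,0],"rot":[0,0,0]},{"translation":[0,0,0],"rot":[0,0,0]}]' 
python3 -m jog '[{"translation":[0,0,0],"rot":[0,0,0]},{"translation":[0,0,0],"rot":[0,0,0]},{"translation":[0,0,0],"rot":[0,0,0]},{"translation":[0,0,0],"rot":[0,0,0]},{"translation":[0,0,0],"rot":[0,0,0]}]' >/dev/null
python3 - <<'E'
from m import *
s=sense()
print(np.degrees(np.arctan2(s['tool_rot'][1,0],s['tool_rot'][0,0])),s['wrist_torque'],s['joints'][5])
E
```

```text
time_s: 8.45
tcp_pos: [0.5656, -0.2914, 0.1166]
tool_rot: [[-0.805, 0.593, -0.001], [0.593, 0.805, -0.001], [0.0, -0.001, -1.0]]
force: [-3.3, -0.8, 4.9]
finger_gap: 0.153
gripper_force: 60.8
143.60362403298757 [-0.2601992   0.5238761   0.04349636] -1.5855103497115102
```

```bash

python3 -m jog '[{"translation":[0,0,0],"rot":[0,0,0.04]},{"translation":[0,0,0],"rot":[0,0,0.04]},{"translation":[0,0,0],"rot":[0,0,0.04]},{"translation":[0,0,0],"rot":[0,0,0.04]},{"translation":[0,0,0],"rot":[0,0,0.04]}]' >/dev/null
python3 -m jog '[{"translation":[0,0,0],"rot":[0,0,0.04]},{"translation":[0,0,0],"rot":[0,0,0.04]},{"translation":[0,0,0],"rot":[0,0,0.04]},{"translation":[0,0,0],"rot":[0,0,0.04]},{"translation":[0,0,0],"rot":[0,0,0.04]}]' >/dev/null
python3 -m jog '[{"translation":[0,0,0],"rot":[0,0,0.04]},{"translation":[0,0,0],"rot":[0,0,0.04]},{"translation":[0,0,0],"rot":[0,0,0.04]},{"translation":[0,0,0],"rot":[0,0,0.04]},{"translation":[0,0,0],"rot":[0,0,0]}]' 
cat > t.py <<'E'
from h import *
s=sense();print("bar",122.4-np.degrees(np.arctan2(s['tool_rot'][1,0],s['tool_rot'][0,0])),s['wrist_torque'],s['joints'][5])
E
python3 t.py
```

```text
time_s: 10.45
tcp_pos: [0.5665, -0.2909, 0.1166]
tool_rot: [[-0.055, 0.998, 0.001], [0.998, 0.055, -0.0], [-0.0, 0.001, -1.0]]
force: [-0.7, 0.0, 5.6]
finger_gap: 0.151
gripper_force: 60.7
bar 29.24279019509686 [-0.03776438  0.17953318 -0.0338454 ] -0.7054457263165628
```

```bash

python3 -m jog '[{"translation":[0,0,0],"rot":[0,0,0.012]},{"translation":[0,0,0],"rot":[0,0,0.012]},{"translation":[0,0,0],"rot":[0,0,0.012]},{"translation":[0,0,0],"rot":[0,0,0]}]' >/dev/null; python3 t.py
python3 -m jog '[{"translation":[0,0,0],"rot":[0,0,0.012]},{"translation":[0,0,0],"rot":[0,0,0.012]},{"translation":[0,0,0],"rot":[0,0,0.012]},{"translation":[0,0,0],"rot":[0,0,0]}]' >/dev/null; python3 t.py
```

```text
bar 32.47508903644234 [-0.00921458  0.16423471  0.00454475] -0.6490296668970406
bar 35.74865130797548 [ 0.0373966   0.01502238 -0.00957939] -0.591887824936028
```

```bash

python3 -m jog '[{"translation":[0,0,0],"rot":[0,0,0.012]},{"translation":[0,0,0],"rot":[0,0,0.012]},{"translation":[0,0,0],"rot":[0,0,0.012]},{"translation":[0,0,0],"rot":[0,0,0]}]' >/dev/null; python3 t.py
```

```text
bar 39.00834219220569 [0.00301962 0.02285181 0.06290799] -0.5350577992971481
```

```bash
for i in 1 2 3; do python3 -m jog '[{"translation":[0,0,0],"rot":[0,0,0]}]' >/dev/null; python3 t.py; done; python3 -m jog '[{"translation":[0,0,0],"rot":[0,0,0]}]'
```

```text
bar 38.992602950216295 [ 0.05960034 -0.00209623  0.05187262] -0.5353476670960368
bar 38.99285023856625 [ 0.08871313  0.03893836 -0.06458034] -0.5353207529306722
bar 38.99269426793934 [0.0208679  0.03391214 0.01622651] -0.5353362697942853
time_s: 12.05
tcp_pos: [0.5667, -0.291, 0.1166]
tool_rot: [[0.115, 0.993, 0.002], [0.993, -0.115, -0.0], [-0.0, 0.002, -1.0]]
force: [0.3, 1.5, 4.8]
finger_gap: 0.152
gripper_force: 60.7
```

```bash
cat > t.py <<'E'
from h import *
s=sense();print("bar %.2f tz %.3f e6 %.3f e5 %.3f"%(122.4-np.degrees(np.arctan2(s['tool_rot'][1,0],s['tool_rot'][0,0])),s['wrist_torque'][2],s['effort'][5],s['effort'][4]))
E
python3 t.py
python3 -m jog '[{"translation":[0,0,0],"rot":[0,0,0.012]},{"translation":[0,0,0],"rot":[0,0,0.012]},{"translation":[0,0,0],"rot":[0,0,0]}]' >/dev/null; python3 t.py;for i in 1 2; do python3 -m jog '[{"translation":[0,0,0],"rot":[0,0,0]}]' >/dev/null; python3 t.py; done
python3 -m jog '[{"translation":[0,0,0],"rot":[0,0,0.012]},{"translation":[0,0,0],"rot":[0,0,0.012]},{"translation":[0,0,0],"rot":[0,0,0]}]' >/dev/null; python3 t.py;for i in 1 2; do python3 -m jog '[{"translation":[0,0,0],"rot":[0,0,0]}]' >/dev/null; python3 t.py; done
```

```text
bar 38.99 tz 0.052 e6 0.023 e5 -0.034
bar 41.18 tz 0.063 e6 0.077 e5 0.023
bar 41.17 tz 0.005 e6 0.025 e5 0.024
bar 41.17 tz 0.059 e6 0.023 e5 0.024
bar 43.38 tz 0.021 e6 0.078 e5 0.126
bar 43.36 tz 0.045 e6 0.027 e5 0.126
bar 43.36 tz 0.030 e6 0.025 e5 0.126
```

Joint 6 effort is the cleaner signal, at about 0.025 when turning freely. I'll carry on.

```bash

python3 -m jog '[{"translation":[0,0,0],"rot":[0,0,0.012]},{"translation":[0,0,0],"rot":[0,0,0.012]},{"translation":[0,0,0],"rot":[0,0,0]},{"translation":[0,0,0],"rot":[0,0,0]}]' >/dev/null; python3 t.py
python3 -m jog '[{"translation":[0,0,0],"rot":[0,0,0.012]},{"translation":[0,0,0],"rot":[0,0,0.012]},{"translation":[0,0,0],"rot":[0,0,0]},{"translation":[0,0,0],"rot":[0,0,0]}]' >/dev/null; python3 t.py
python3 -m jog '[{"translation":[0,0,0],"rot":[0,0,0.012]},{"translation":[0,0,0],"rot":[0,0,0.012]},{"translation":[0,0,0],"rot":[0,0,0]},{"translation":[0,0,0],"rot":[0,0,0]}]' >/dev/null; python3 t.py
```

```text
bar 45.53 tz 0.032 e6 0.028 e5 0.236
bar 47.70 tz -0.035 e6 0.028 e5 0.361
bar 49.87 tz 0.046 e6 0.027 e5 0.582
```

```bash

python3 -m jog '[{"translation":[0,0,0],"rot":[0,0,0.012]},{"translation":[0,0,0],"rot":[0,0,0.012]},{"translation":[0,0,0],"rot":[0,0,0]},{"translation":[0,0,0],"rot":[0,0,0]}]' ; python3 t.py
python3 - <<'E'
from m import *
w=get_image("wrist");save("w4",cv2.resize(w["image"][100:330,130:390],None,fx=2.2,fy=2.2,interpolation=cv2.INTER_CUBIC))
E
```

```text
time_s: 14.65
tcp_pos: [0.5669, -0.2911, 0.1166]
tool_rot: [[0.336, 0.942, 0.002], [0.942, -0.336, -0.001], [0.0, 0.002, -1.0]]
force: [4.8, 0.6, 4.9]
finger_gap: 0.149
gripper_force: 60.7
bar 52.02 tz 0.012 e6 0.027 e5 0.884
```

View pics/w4.png

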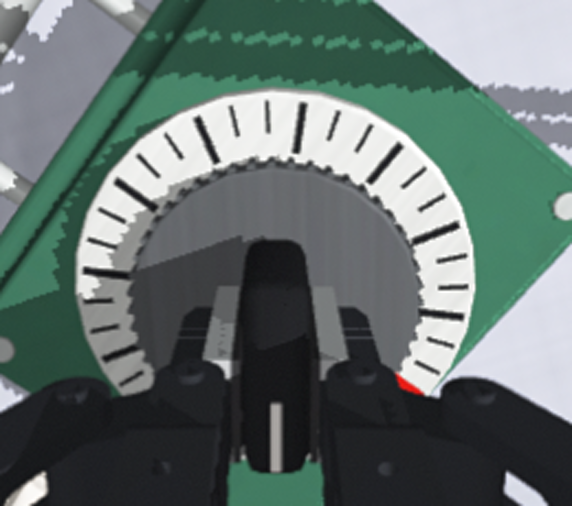

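The white pointer (275,435) is still in line with the bar and the red mark has moved round to (410,383). The dial is at about 50° with no twist yet, so I'll continue.

```bash

python3 -m jog '[{"translation":[0,0,0],"rot":[0,0,0.012]},{"translation":[0,0,0],"rot":[0,0,0.012]},{"translation":[0,0,0],"rot":[0,0,0]},{"translation":[0,0,0],"rot":[0,0,0]}]' >/dev/null; python3 t.py
python3 -m jog '[{"translation":[0,0,0],"rot":[0,0,0.012]},{"translation":[0,0,0],"rot":[0,0,0.012]},{"translation":[0,0,0],"rot":[0,0,0]},{"translation":[0,0,0],"rot":[0,0,0]}]' >/dev/null; python3 t.py
python3 -m jog '[{"translation":[0,0,0],"rot":[0,0,0.012]},{"translation":[0,0,0],"rot":[0,0,0.012]},{"translation":[0,0,0],"rot":[0,0,0]},{"translation":[0,0,0],"rot":[0,0,0]}]'  |grep force:; python3 t.py
```

```text
bar 54.19 tz 0.036 e6 0.032 e5 0.938
bar 56.36 tz -0.019 e6 0.033 e5 0.959
force: [5.1, 1.4, 5.1]
gripper_force: 60.7
bar 58.52 tz 0.037 e6 0.033 e5 0.981
```

```bash

python3 -m jog '[{"translation":[0,0,0],"rot":[0,0,0.012]},{"translation":[0,0,0],"rot":[0,0,0.012]},{"translation":[0,0,0],"rot":[0,0,0]},{"translation":[0,0,0],"rot":[0,0,0]}]' >/dev/null; python3 t.py
python3 -m jog '[{"translation":[0,0,0],"rot":[0,0,0.012]},{"translation":[0,0,0],"rot":[0,0,0.012]},{"translation":[0,0,0],"rot":[0,0,0]},{"translation":[0,0,0],"rot":[0,0,0]}]' >/dev/null; python3 t.py
python3 -m jog '[{"translation":[0,0,0],"rot":[0,0,0.012]},{"translation":[0,0,0],"rot":[0,0,0.012]},{"translation":[0,0,0],"rot":[0,0,0]},{"translation":[0,0,0],"rot":[0,0,0]}]'  |grep force:; python3 t.py
```

```text
bar 60.66 tz 0.065 e6 0.088 e5 1.009
bar 62.81 tz 0.126 e6 0.125 e5 1.038
force: [5.7, 1.3, 4.8]
gripper_force: 60.6
bar 64.95 tz 0.222 e6 0.186 e5 1.066
```

The stop was felt at about 59.5° of bar turn and the torque is now climbing. I'll press on in small steps.

```bash

python3 -m jog '[{"translation":[0,0,0],"rot":[0,0,0.012]},{"translation":[0,0,0],"rot":[0,0,0.006]},{"translation":[0,0,0],"rot":[0,0,0]},{"translation":[0,0,0],"rot":[0,0,0]},{"translation":[0,0,0],"rot":[0,0,0]}]'>/dev/null; python3 t.py
python3 - <<'E'
from m import *
a=get_image("scene");save("s2",np.hstack([cv2.resize(a["image"][160:230,215:295],(400,350),interpolation=cv2.INTER_CUBIC),cv2.resize(get_image("wrist")["image"],(400,350))]))
E
```

```text
bar 66.56 tz 0.232 e6 0.234 e5 1.087
```

View pics/s2.png

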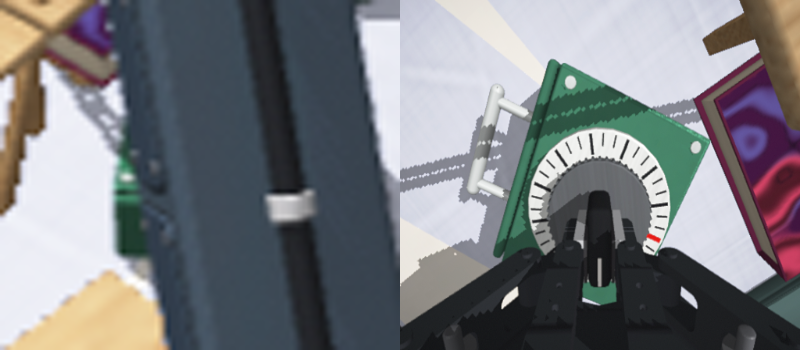

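The scene view is blocked by the arm. The wrist view shows the handle from (497,88) to (472,185); I'll compute how far out it is.

```bash
cat > hd.py <<'E'
from h import *
# handle extent along safe -x from axis: cast rays of user pixel ends at z=.046
import sys
C=np.array([.5664,-.2919]);y=np.radians(-57.6);ux=np.array([np.cos(y),np.sin(y)]);uy=np.array([-ux[1],ux[0]])
def prof(s,w):
    im=cv2.cvtColor(w["image"],cv2.COLOR_RGB2GRAY)
    # sample along safe -x at several y offsets between posts at z=.046, print profile
    for o in(-.012,0,.012):
        d=np.arange(.07,.16,.003);v=[]
        for k in d:
            p=proj(w,[*(C-ux*k+uy*o),.046],s);v.append(int(im[int(p[1]),int(p[0])]) if 0<=p[0]<511.5 and 0<=p[1]<383.5 else -1)
        print(o,v)
if __name__=="__main__":
    s=sense();w=get_image("wrist")
    if len(sys.argv)>1:
        for p in((124,96.5),(92,203)):
            q=onz(w,p,.046,s)[:2]-C;print(-q@ux,q@uy)
    prof(s,w)
E
python3 hd.py 1; python3 t.py
```

```text
0.10581205207364475 0.03866979418055623
0.10595658051149838 -0.03760722762051565
-0.012 [106, 113, 138, 135, 139, 144, 143, 142, 137, 229, 92, 117, 135, 140, 136, 197, 224, 223, 222, 222, 222, 223, 222, 221, 220, 220, 220, 221, 221, 218]
0 [105, 81, 140, 141, 139, 140, 138, 138, 158, 229, 155, 115, 134, 139, 136, 160, 224, 224, 224, 223, 222, 222, 222, 222, 222, 221, 220, 218, 217, 219]
0.012 [107, 90, 141, 141, 139, 138, 138, 218, 225, 227, 89, 108, 226, 199, 134, 212, 223, 223, 223, 222, 222, 223, 223, 223, 222, 220, 220, 219, 219, 219]
bar 66.56 tz 0.221 e6 0.234 e5 1.087
```

```bash

python3 -m jog '[{"translation":[0,0,0],"rot":[0,0,0.012]},{"translation":[0,0,0],"rot":[0,0,0]},{"translation":[0,0,0],"rot":[0,0,0]},{"translation":[0,0,0],"rot":[0,0,0]},{"translation":[0,0,0],"rot":[0,0,0]}]'>/dev/null; python3 t.py; python3 hd.py
```

```text
bar 67.64 tz 0.233 e6 0.236 e5 1.107
-0.012 [139, 139, 135, 228, 59, 62, 63, 63, 64, 81, 109, 93, 138, 137, 147, 224, 224, 224, 223, 85, 96, 116, 136, 194, 221, 221, 221, 222, 222, 220]
0 [140, 139, 139, 140, 39, 39, 41, 39, 41, 47, 61, 65, 136, 135, 134, 224, 224, 225, 225, 158, 186, 216, 220, 180, 222, 222, 221, 218, 219, 219]
0.012 [141, 141, 139, 141, 39, 41, 41, 41, 39, 47, 62, 66, 137, 135, 132, 225, 224, 225, 221, 157, 188, 216, 221, 181, 222, 220, 220, 220, 220, 219]
```

The drawer has sprung out: the handle is now about 130 mm from the axis, against 97 mm before. I'll unload the spring, let go and rise.

```bash

python3 -m jog '[{"translation":[0,0,0],"rot":[0,0,0]},{"translation":[0,0,0],"rot":[0,0,-0.03]},{"translation":[0,0,0],"rot":[0,0,-0.03]},{"translation":[0,0,0],"rot":[0,0,-0.03]},{"translation":[0,0,0],"rot":[0,0,0]}]'>/dev/null; python3 t.py
python3 -m jog '[{"translation":[0,0,0],"rot":[0,0,0]},{"translation":[0,0,0],"rot":[0,0,0]},{"translation":[0,0,0],"rot":[0,0,0]},{"translation":[0,0,0],"rot":[0,0,0]},{"translation":[0,0,0],"rot":[0,0,0]}]' 0.6
python3 -m jog '[{"translation":[0,0,-0.03],"rot":[0,0,0]},{"translation":[0,0,-0.08],"rot":[0,0,0]},{"translation":[0,0,-0.08],"rot":[0,0,0]},{"translation":[0,0,-0.05],"rot":[0,0,0]},{"translation":[0,0,0],"rot":[0,0,0]}]'
python3 -m jog '[{"translation":[0,0,0],"rot":[0,0,0]},{"translation":[0,0,0],"rot":[0,0,0]}]'
python3 - <<'E'
from m import *
s=sense();w=get_image("wrist");save("w5",w["image"]);print(s["joints"])
E
python3 hd.py
```

```text
bar 59.55 tz 0.002 e6 -0.105 e5 1.009
time_s: 19.3
tcp_pos: [0.5654, -0.2908, 0.1159]
tool_rot: [[0.456, 0.89, -0.001], [0.89, -0.456, 0.001], [-0.0, -0.001, -1.0]]
force: [0.2, 0.2, 1.2]
finger_gap: 0.599
gripper_force: 0.0
time_s: 19.8
tcp_pos: [0.5683, -0.2926, 0.2425]
tool_rot: [[0.456, 0.89, 0.009], [0.89, -0.456, -0.007], [-0.002, 0.011, -1.0]]
force: [0.5, -0.1, -0.0]
finger_gap: 0.598
gripper_force: 0.0
time_s: 20.0
tcp_pos: [0.5651, -0.2903, 0.2353]
tool_rot: [[0.456, 0.89, -0.002], [0.89, -0.456, 0.002], [0.0, -0.003, -1.0]]
force: [-0.0, -0.5, 0.2]
finger_gap: 0.604
gripper_force: 0.0
[-6.50211351e-01  5.58649495e-01  1.41900936e+00 -3.43297826e-05
  1.16659640e+00 -1.76679472e-01]
-0.012 [135, 139, 137, 135, 171, 71, 61, 63, 99, 106, 84, 135, 134, 135, 137, 137, 135, 224, 223, 159, 107, 124, 137, 135, 136, 135, 197, 222, 221, 221]
0 [135, 139, 139, 139, 159, 64, 38, 40, 47, 63, 73, 144, 140, 136, 134, 134, 134, 134, 135, 132, 201, 221, 212, 134, 136, 132, 218, 221, 223, 222]
0.012 [137, 139, 141, 141, 141, 127, 40, 39, 79, 62, 64, 135, 137, 139, 139, 138, 134, 225, 224, 202, 204, 220, 211, 131, 141, 224, 222, 222, 223, 222]
```

View pics/w5.png

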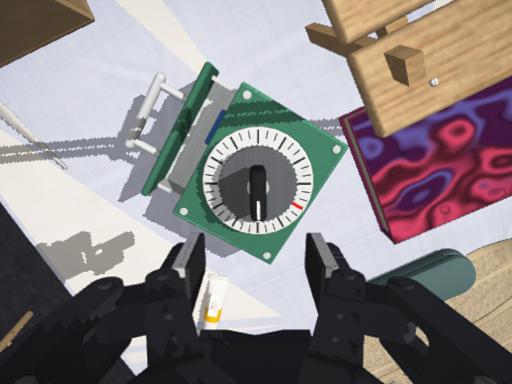

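The drawer is out; the handle runs from (160,77) to (130,143) and the red mark is at (297,205). I'll locate the handle and the wooden box nearby.

```bash
python3 - <<'E'
from hd import *
s=sense();w=get_image("wrist")
for p in((160,77),(130,143),(145,110)):
    q=onz(w,p,.046,s);d=q[:2]-C;print(q,-d@ux,d@uy)
a=get_image("scene");b=get_image("top")
for p,q in(((237,217),(203,195)),((273,250),(200,238))):print("box",tri(ray(a,p),ray(b,q)))
E
```

```text
[ 0.52585262 -0.1590629   0.046     ] 0.13388444631958707 0.03694238775685957
[ 0.46344322 -0.19996483  0.046     ] 0.1327904332778768 -0.037667962419955174
[ 0.49558133 -0.17898624  0.046     ] 0.13328278144568365 0.0007080392835101347
box (array([ 0.4926672 , -0.07467641,  0.15800504]), [np.float64(0.003437518538824811), np.float64(0.0034375185388247696)])
box (array([ 0.33915004, -0.06596747,  0.12337931]), [np.float64(0.006819286957701272), np.float64(0.0068192869577012845)])
```

```bash

python3 -m jog '[{"translation":[0.0447,-0.0747,0],"rot":[0,0,0]},{"translation":[0.0447,-0.0747,0],"rot":[0,0,0]},{"translation":[0.0447,-0.0747,0],"rot":[0,0,0]},{"translation":[0,0,0],"rot":[0,0,0.085]},{"translation":[0,0,0],"rot":[0,0,0.085]}]' 0.27 >/dev/null
python3 -m jog '[{"translation":[0,0,0],"rot":[0,0,0.085]},{"translation":[0,0,0],"rot":[0,0,0.085]},{"translation":[0,0,0],"rot":[0,0,0]},{"translation":[0,0,0],"rot":[0,0,0]},{"translation":[0,0,0],"rot":[0,0,0]}]' 
python3 - <<'E'
from hd import *
s=sense();w=get_image("wrist");im=w["image"].copy();print("yaw",np.degrees(np.arctan2(s['tool_rot'][1,0],s['tool_rot'][0,0])))
for o in(-.0375,0,.0375):
    p=proj(w,[*(C-ux*.1333+uy*o),.046],s);print(p);cv2.circle(im,tuple(int(round(t)) for t in p),2,(255,0,255),-1)
save("w6",im)
E
```

```text
time_s: 21.25
tcp_pos: [0.4967, -0.1802, 0.2361]
tool_rot: [[0.845, 0.535, -0.0], [0.535, -0.845, 0.0], [-0.0, -0.0, -1.0]]
force: [0.3, 0.2, 0.2]
finger_gap: 0.268
gripper_force: 0.0
yaw 32.37526782456496
[253.67460643 208.31900353]
[253.67001962 175.27816978]
[253.66620395 140.08213842]
```

View pics/w6.png

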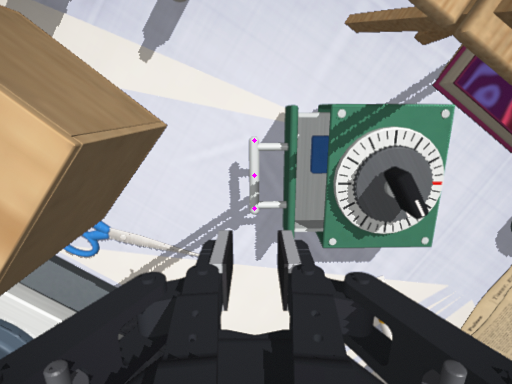

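The projected handle points (254,140), (254,175) and (254,208) lie on the handle in this second view, so the 46 mm height is confirmed. I'll descend around it and close.

```bash

python3 -m jog '[{"translation":[0,-0.002,0.09],"rot":[0,0,0]},{"translation":[0,0,0.09],"rot":[0,0,0]},{"translation":[0,0,0.08],"rot":[0,0,0]},{"translation":[0,0,0.04],"rot":[0,0,0]},{"translation":[0,0,0],"rot":[0,0,0]}]'
python3 -m jog '[{"translation":[0,0,0.04],"rot":[0,0,0]},{"translation":[0,0,0.04],"rot":[0,0,0]},{"translation":[0,0,0],"rot":[0,0,0]},{"translation":[0,0,0],"rot":[0,0,0]}]'
python3 -m jog '[{"translation":[0,0,0],"rot":[0,0,0]},{"translation":[0,0,0],"rot":[0,0,0]},{"translation":[0,0,0],"rot":[0,0,0]},{"translation":[0,0,0],"rot":[0,0,0]},{"translation":[0,0,0],"rot":[0,0,0]}]' 0
```

```text
time_s: 21.8
tcp_pos: [0.4944, -0.1783, 0.0835]
tool_rot: [[0.845, 0.535, -0.006], [0.535, -0.845, 0.004], [-0.003, -0.006, -1.0]]
force: [-0.3, 0.2, -0.6]
finger_gap: 0.273
gripper_force: 0.0
time_s: 22.2
tcp_pos: [0.4969, -0.1797, 0.0473]
tool_rot: [[0.845, 0.534, 0.001], [0.534, -0.845, -0.001], [0.001, 0.001, -1.0]]
force: [0.0, 0.0, 0.2]
finger_gap: 0.265
gripper_force: 0.0
time_s: 22.7
tcp_pos: [0.4971, -0.1798, 0.0478]
tool_rot: [[0.845, 0.534, 0.002], [0.534, -0.845, -0.002], [0.001, 0.003, -1.0]]
force: [-0.7, 0.7, 7.1]
finger_gap: 0.103
gripper_force: 58.8
```

```bash

python3 -m jog '[{"translation":[0,-0.008,0],"rot":[0,0,0]},{"translation":[0,-0.008,0],"rot":[0,0,0]},{"translation":[0,-0.008,0],"rot":[0,0,0]},{"translation":[0,-0.008,0],"rot":[0,0,0]},{"translation":[0,0,0],"rot":[0,0,0]}]'
python3 -m jog '[{"translation":[0,-0.004,0],"rot":[0,0,0]},{"translation":[0,0,0],"rot":[0,0,0]},{"translation":[0,0,0],"rot":[0,0,0]}]'
```

```text
time_s: 23.2
tcp_pos: [0.4883, -0.1661, 0.0478]
tool_rot: [[0.845, 0.534, 0.002], [0.534, -0.845, -0.002], [0.001, 0.003, -1.0]]
force: [-1.1, 0.6, 7.0]
finger_gap: 0.1
gripper_force: 59.0
time_s: 23.5
tcp_pos: [0.4875, -0.1648, 0.0478]
tool_rot: [[0.845, 0.534, 0.003], [0.534, -0.845, -0.002], [0.001, 0.003, -1.0]]
force: [-0.6, -0.9, 7.5]
finger_gap: 0.103
gripper_force: 59.0
```

```bash

python3 -m jog '[{"translation":[0,-0.004,0],"rot":[0,0,0]},{"translation":[0,0,0],"rot":[0,0,0]},{"translation":[0,0,0],"rot":[0,0,0]}]' | egrep "tcp|force:"
python3 -m jog '[{"translation":[0,-0.004,0],"rot":[0,0,0]},{"translation":[0,0,0],"rot":[0,0,0]},{"translation":[0,0,0],"rot":[0,0,0]}]'| egrep "tcp|force:"
```

```text
tcp_pos: [0.4865, -0.1632, 0.0478]
force: [-1.0, -0.6, 7.7]
gripper_force: 59.0
tcp_pos: [0.4854, -0.1615, 0.0478]
force: [-0.7, -1.0, 7.1]
gripper_force: 59.0
```

```bash

python3 -m jog '[{"translation":[0,-0.004,0],"rot":[0,0,0]},{"translation":[0,0,0],"rot":[0,0,0]},{"translation":[0,0,0],"rot":[0,0,0]}]' | egrep "tcp|force:"
python3 -m jog '[{"translation":[0,-0.003,0],"rot":[0,0,0]},{"translation":[0,0,0],"rot":[0,0,0]},{"translation":[0,0,0],"rot":[0,0,0]}]'| egrep "tcp|force:"
```

```text
tcp_pos: [0.4843, -0.1598, 0.0478]
force: [-0.4, -0.7, 6.6]
gripper_force: 59.0
tcp_pos: [0.4835, -0.1586, 0.0478]
force: [-0.4, -1.9, 7.4]
gripper_force: 59.0
```

```bash

python3 -m jog '[{"translation":[0,-0.004,0],"rot":[0,0,0]},{"translation":[0,0,0],"rot":[0,0,0]},{"translation":[0,0,0],"rot":[0,0,0]}]' | egrep "tcp|force:"
python3 -m jog '[{"translation":[0,-0.003,0],"rot":[0,0,0]},{"translation":[0,0,0],"rot":[0,0,0]},{"translation":[0,0,0],"rot":[0,0,0]}]'| egrep "tcp|force:"
```

```text
tcp_pos: [0.4829, -0.1575, 0.0478]
force: [-1.1, -3.8, 6.0]
gripper_force: 59.0
tcp_pos: [0.4829, -0.1575, 0.0478]
force: [-1.0, -5.4, 4.7]
gripper_force: 58.9
```

The drawer is at its end stop: the tool stopped moving while the force rose. I'll ease off, release and lift clear.

```bash

python3 -m jog '[{"translation":[0,0.003,0],"rot":[0,0,0]},{"translation":[0,0,0],"rot":[0,0,0]}]' >/dev/null
python3 -m jog '[{"translation":[0,0,0],"rot":[0,0,0]},{"translation":[0,0,0],"rot":[0,0,0]},{"translation":[0,0,0],"rot":[0,0,0]},{"translation":[0,0,0],"rot":[0,0,0]},{"translation":[0,0,0],"rot":[0,0,0]}]' 0.27
python3 -m jog '[{"translation":[0,0,-0.03],"rot":[0,0,0]},{"translation":[0,0,-0.08],"rot":[0,0,0]},{"translation":[0,0,-0.09],"rot":[0,0,0]},{"translation":[0,0,-0.09],"rot":[0,0,0]},{"translation":[0,0,-0.09],"rot":[0,0,0]}]' >/dev/null
python3 -m jog '[{"translation":[0,0,0],"rot":[0,0,0]},{"translation":[0,0,0],"rot":[0,0,0]},{"translation":[0,0,0],"rot":[0,0,0]}]'
python3 - <<'E'
from hd import *
s=sense();w=get_image("wrist");im=w["image"].copy()
for o in(-.0375,0,.0375):
    p=proj(w,[*(C-ux*.158+uy*o),.046],s);cv2.circle(im,tuple(int(round(t)) for t in p),2,(255,0,255),-1)
save("w7",im)
E
```

```text
time_s: 26.0
tcp_pos: [0.4814, -0.1559, 0.0462]
tool_rot: [[0.845, 0.534, -0.0], [0.534, -0.845, 0.0], [-0.0, -0.0, -1.0]]
force: [0.4, -0.9, 0.3]
finger_gap: 0.267
gripper_force: 0.0
time_s: 26.8
tcp_pos: [0.4805, -0.1554, 0.235]
tool_rot: [[0.846, 0.534, -0.003], [0.534, -0.846, 0.002], [-0.001, -0.003, -1.0]]
force: [0.5, 0.9, -0.2]
finger_gap: 0.271
gripper_force: 0.0
```

View pics/w7.png

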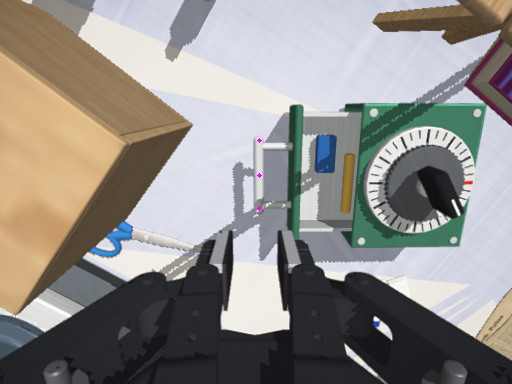

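The drawer stands fully open with its handle at (258,175), the dial is released, and the gripper is clear of everything. I'm handing in.

```bash
python3 -c "
from cell import *
print(sign_off())"
```

```text
the job is handed in; nothing more can be done
None
```

I worked the green safe's dial right, left, then right to its stop; the drawer sprang out, I pulled it to its end stop and let go with the gripper clear. The job is handed in at about 27 s of the 72 s, but no verdict came back.

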